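# Swing out the platen rest and load both platens

### The job

Swing the brace of the blue platen rest out by its black handle until it clicks fully home at its end stop. Then lay the two blue padded platens, pad up, across the two arms, each flat and squarely between the orange stops of the row that matches its length (long one in the long row nearer the robot, short one in the short row by the beam). Set them down rather than dropping them, and leave the other things on the table where they are.

Things in the scene. Friction and masses are not known exactly. Their poses are not given: they have to be found in the camera images.
- rest: blue platen rest, fixed to the table. Origin on the table; x points from the robot side to its rear beam, y left, z up. Beam: x 90 to 150, y -100 to 140 mm, top at 45 mm. Fixed arm: x -60 to 150, y -100 to -40 mm, top at 60 mm. With the brace out, an 80 mm gap, open down to the table, lies between the arms. Each arm has two orange end stops 5 mm thick, 8 mm high, 46 mm wide (along x)
- brace (a joint): angle of the brace, a flat blue arm 60 mm wide, 15 mm thick, top at 60 mm, on an upright hinge at the beam's left. 0 = folded along the rest's +y; grows counter-clockwise from above; 1.571 = fully out at its stop, along the rest's -x, parallel to the fixed arm. A spring resists up to a crest at about 1.22 (up to 6 N at the handle), beyond which it pulls the brace home
- brace_pivot (a point): point on the brace's hinge axis, at the top face of the brace (60 mm above the table); at x 120, y 70 mm of the rest
- brace_grip (a point): grip point on the upright black handle post near the brace's free end, 185 mm from the hinge axis; the post is 22 mm in diameter, stands from 60 to 110 mm above the table, this point is at 90 mm on its axis
- row_long (a point): centre of the long row (the row nearer the robot) at the height of the arms' top faces, 60 mm above the table; axes as the rest's. When the brace is out its orange stops stand 190 mm apart (along y)
- row_short (a point): centre of the short row (the row nearer the beam), 60 mm above the table, 85 mm beyond the long row; axes as the rest's. When the brace is out its orange stops stand 130 mm apart (along y)
- platen_long: long press platen lying on the table: aluminium board with blue pad on top, 180 mm long (its y), 46 mm wide (its x), 20 mm thick. Origin at the centre of its underside
- platen_short: short press platen, looks alike but 120 mm long (its y), 46 mm wide (its x), 20 mm thick. Origin at the centre of its underside
- cone_red: bystander: red thread cone, 72 mm wide, 125 mm high; origin at its underside
- cone_yellow: bystander: yellow thread cone, 72 mm wide, 125 mm high; origin at its underside
- tape: bystander: amber tape roll lying flat, 96 mm across, 25 mm high; origin at its underside
- spray: bystander: white spray bottle with blue cap, 60 mm wide, 160 mm high; origin at its underside
- scraper: bystander: flat scraper tool lying on the table, 200 mm long along its x
- pot: bystander: empty grey pot, 80 mm wide, 90 mm high; origin at its underside
Mind the look-alikes: they are no part of the job. Leave any red look-alike of the platen_long alone.

How it is judged:
By the outcome, as a careful person would: the job done as asked, in the order asked, and still so for the second after the job is handed in, with the robot touching nothing.
It also fails if it takes over 72 s, if anything falls off the work surface, if the arm or the gripper's body presses on something with over 40 N, if the wrist force passes 120 N, or if a joint passes its speed limit or range.

### The arm

A 6-joint arm with a two-finger parallel gripper is mounted at the origin on the work surface. World frame = base frame: x ahead of the robot, y to its left, z up, the work surface at z = 0. Lengths are in m, angles in rad, forces in N, time in s.
With the tool pointing down it reaches from about 0.35 to 0.975 m from the base axis. Payload 4.9 kg.
Tool frame: the origin (TCP) lies at the very end of the fingers, on their centre line; the grasp point (between the pads) lies 19 mm behind it; z points along the fingers, y is the line along which they close (so a half turn about z gives the same grasp; the last joint's range is limited). The gripper opens to 85 mm and grips with 20 to 120 N. Pads are 22 mm wide; open, the fingers measure 114 mm over their backs; the gripper's body (76 mm by 85 mm) begins 54 mm behind the grasp point. The pads swing forward as they close: fully open they stand 13 mm farther back than shut.
Start: joints at [-1.308, 0.053, 1.613, -0, 1.476, -0.119], TCP at [0.233, -0.58, 0.199] pointing down, gripper open.
Joint ranges: [-3.01, 3.01], [-1.01, 2.22], [0.06, 2.58], [-1.02, 4.17], [0.09, 2.62], [-3.14, 3.14]. Speed limits (rad/s): [2.57, 2.57, 3.14, 3.14, 3.14, 3.14].

### API

Orientations are given as a rotation vector (axis times angle).
In Python, from station import get_obs, get_image, get_calibration, finish_job gives the robot as it stands.
- The arm moves only by the tool servo_tool, never from a script. Its argument "increments" is a list of rows, each a list of 5 numbers: the opening, from 0 (shut) to 1 (fully open), then the shift along the tool's x, y, z in mm, then the turn about the tool's z in degrees. In form: [[jaw, tx, ty, tz, spin], ...]. A call has 1 to 12 rows; each row shifts and turns the commanded pose from where the row before left it, along the tool's axes as they then stand; what a row does not reach is not made up. A row lasts 1/8 s, in which the tool goes at most 62.5 mm and 10.7 degrees, less where a joint would pass 70% of its speed; a pose out of reach is approached as far as the arm can. A call is refused whole if a number of a shift passes 62.5 or a number of a turn 10.7, either way. A call with a gripper value outside its range is refused whole. The fingers move at their own pace and stop on an object; "force" is the grip in N (left out, the last holds). Time passes only in rows, so rows that do not move let the fingers close. It gives the time, the measured TCP pose, the force, the opening and the grip force at its end, in the units of the state.
- get_obs(): the state, without advancing time (a new reading comes with each control period).
- get_image(name): name is "side" or "top" or "wrist"; returns the picture (480x640x3 uint8, red, green, blue); there is no depth.
- get_calibration(name): a dict with "fx", "fy", "cx", "cy" (pixels), "dist_coeffs" ([k1, k2, p1, p2, k3] as OpenCV has them; the pictures are not rectified), "R" (3x3) and "t" (3): a world point X has camera coordinates R X + t; the wrist camera has in their place "mount" (4x4, takes a point from camera to tool coordinates, whose origin is the TCP and whose axes are the flange's). Camera axes: x right, y down, z forward; pixel columns grow to the right and rows downward; lengths in m; the calibration is good to about 2 mm. A picture is of the moment at which its call begins: read the wrist's pose just before it. get_calibration takes no time and is no camera call.
- finish_job(): hands the job in; it is judged then, once.
The state is a dict: "t": time; "q": joint angles; "dq": joint speeds; "effort": joint torques, N m; "tool_pos": TCP position; "tool_rot": TCP orientation; "contact_force": force on the tool from outside, world axes, zero at the start; "wrist_torque": the same for the moment, N m; "opening": finger opening in m; "grip_force": force on a finger pad.
Only numpy, scipy, OpenCV 4.12 (cv2) and the standard library are available. Lean on these libraries where they do the work, as an engineer would, in place of code of your own. Each camera call takes 0.05 s, during which the arm holds its last target. There are 200 camera calls.

## Working session

There is one attempt and no reset: what is moved stays moved. The work goes in short steps, Python scripts to look and compute and a tool call to move; the robot and the scene stay as the last step left them, time stands still between calls to the robot, and variables do not carry over. Pictures are saved under pics/ and viewed, at most 10 in all, crops included, and the job is handed in when it is done.

Besides the shell and the picture viewer there is one more tool, called after "Request:" by a JSON object that holds its "api" and its "payload", one argument or row to a line. servo_tool: Moves the arm, as the interface text tells. Its arguments: {"type":"object","properties":{"increments":{"type":"array"},"force":{"type":"number"}},"required":["increments"]}

```bash
mkdir -p pics; ls; python3 - <<'E'
from station import *
import cv2,numpy as np
np.set_printoptions(precision=4,suppress=True)
for n in ["top","side"]:
    cv2.imwrite(f"pics/{n}0.png",get_image(n)[:,:,::-1])
for n in ["top","side","wrist"]: print(n,get_calibration(n))
print(get_obs())
E
```

```text
pics
top {'fx': 545.2139313420631, 'fy': 545.2139313420631, 'cx': 323.38102147928424, 'cy': 242.28127056321125, 'dist_coeffs': array([-0.1196,  0.    ,  0.    ,  0.    ,  0.    ]), 'R': array([[ 0.0254, -0.9995,  0.0183],
       [-0.9863, -0.028 , -0.1624],
       [ 0.1629, -0.014 , -0.9866]]), 't': array([-0.0165,  0.5108,  1.5217])}
side {'fx': 618.920330683758, 'fy': 618.920330683758, 'cx': 310.8621381159311, 'cy': 246.20613731981544, 'dist_coeffs': array([-0.1126,  0.    ,  0.    ,  0.    ,  0.    ]), 'R': array([[-0.9952, -0.0977,  0.0015],
       [-0.0514,  0.5112, -0.8579],
       [ 0.0831, -0.8539, -0.5137]]), 't': array([0.501 , 0.0929, 1.591 ])}
wrist {'fx': 387.8511683646036, 'fy': 387.8511683646036, 'cx': 323.1716808311145, 'cy': 235.1284335987746, 'dist_coeffs': array([0.0056, 0.    , 0.    , 0.    , 0.    ]), 'mount': array([[-0.0011, -0.9661, -0.2582,  0.0651],
       [ 1.    , -0.001 , -0.0006,  0.0005],
       [ 0.0004, -0.2582,  0.9661, -0.1747],
       [ 0.    ,  0.    ,  0.    ,  1.    ]])}
{'t': 0.1, 'q': array([-1.308 ,  0.0533,  1.6142, -0.    ,  1.476 , -0.119 ]), 'dq': array([-0.0002, -0.0012, -0.0039,  0.0004, -0.0008, -0.0015]), 'effort': array([  0.0004, -39.4904, -37.1363,  -0.0002,   0.0038,  -0.    ]), 'tool_pos': array([ 0.2327, -0.5794,  0.1979]), 'tool_rot': array([-3.0827, -0.5957,  0.0002]), 'contact_force': array([-0.0426,  0.7129,  0.1544]), 'wrist_torque': array([ 0.0267, -0.0328,  0.0513]), 'grip_force': 0.0, 'opening': 0.08508725275250335}
```

View pics/top0.png

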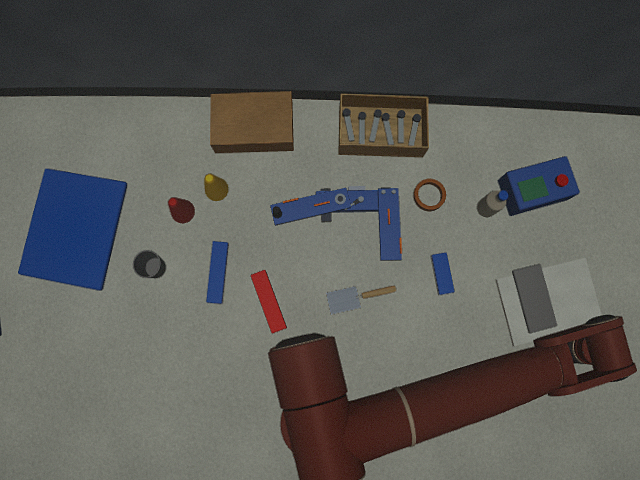

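View pics/side0.png

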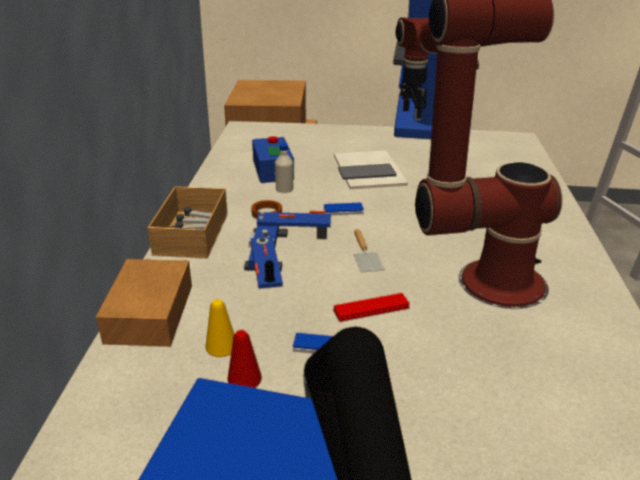

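The top view shows the rest with its hinge near (340,199), its handle at (277,212) and its fixed arm at (390,225). The long blue platen is at (217,272), the short one at (442,273), and the red look-alike at (268,300). In the side view the black link partly hides the long platen.

```bash
cat > h.py <<'E'
from station import *
import cv2,numpy as np
from scipy.spatial.transform import Rotation as Ro
np.set_printoptions(precision=4,suppress=True)
def cam(n,obs=None):
    c=get_calibration(n);K=np.array([[c['fx'],0,c['cx']],[0,c['fy'],c['cy']],[0,0,1.]])
    if n=='wrist':
        T=np.eye(4);T[:3,:3]=Ro.from_rotvec(obs['tool_rot']).as_matrix();T[:3,3]=obs['tool_pos']
        M=T@c['mount'];R=M[:3,:3].T;C=M[:3,3]
    else: R=np.array(c['R']);C=-R.T@c['t']
    return K,np.array(c['dist_coeffs']),R,C
def rays(cm,px):
    K,d,R,C=cm
    u=cv2.undistortPoints(np.float64(px).reshape(-1,1,2),K,d)[:,0]
    return np.c_[u,np.ones(len(u))]@R
def plane(cm,px,z):
    r=rays(cm,px);return cm[3]+r*((z-cm[3][2])/r[:,2])[:,None]
def proj(cm,X):
    K,d,R,C=cm
    return cv2.projectPoints(np.float64(X).reshape(-1,1,3),cv2.Rodrigues(R)[0],-R@C,K,d)[0][:,0]
def two(c1,p1,c2,p2):
    a=rays(c1,[p1])[0];b=rays(c2,[p2])[0]
    s=np.linalg.lstsq(np.c_[a,-b],c2[3]-c1[3],rcond=None)[0]
    A=c1[3]+a*s[0];B=c2[3]+b*s[1];return (A+B)/2,np.linalg.norm(A-B)
def hsv(im): return cv2.cvtColor(im,cv2.COLOR_RGB2HSV)
def blobs(m,amin=15):
    cs,_=cv2.findContours(m.astype(np.uint8),cv2.RETR_EXTERNAL,cv2.CHAIN_APPROX_NONE)
    return sorted([c for c in cs if cv2.contourArea(c)>=amin],key=lambda c:-cv2.contourArea(c))
def blue(h): return (h[...,0]>105)&(h[...,0]<125)&(h[...,1]>130)&(h[...,2]>60)
def orange(h): return (h[...,0]>3)&(h[...,0]<18)&(h[...,1]>140)&(h[...,2]>110)
E
python3 - <<'E'
from h import *
for n in ["top","side"]:
    im=cv2.imread(f"pics/{n}0.png")[:,:,::-1].copy();h=hsv(im);cm=cam(n)
    print(n,cm[3])
    for nm,m,z in (("blue",blue(h),.02),("orange",orange(h),.068),("black",h[...,2]<45,.11)):
        for c in blobs(m,8):
            r=cv2.minAreaRect(c)
            if r[1][0]*r[1][1]>4000 : continue
            b=plane(cm,cv2.boxPoints(r),z)
            if 150<r[0][0]<460 and 160<r[0][1]<360: print(nm,np.array(r[0]),np.array(r[1]),b[:,:2].mean(0),"box",cv2.boxPoints(r).round().astype(int).tolist())
im=cv2.imread("pics/top0.png")[170:320,190:470];cv2.imwrite("pics/c1.png",cv2.resize(im,None,fx=2.85,fy=2.85,interpolation=cv2.INTER_CUBIC))
E
```

```text
top [0.2564 0.019  1.5845]
blue [216.7642 271.8676] [15.1277 61.3631] [0.4201 0.3025] box [[206, 302], [213, 241], [228, 242], [221, 303]]
blue [442.5 273. ] [40.2038 15.1009] [ 0.4342 -0.3522] box [[431, 255], [446, 252], [454, 291], [439, 294]]
orange [290. 200.] [ 1.4552 14.5521] [0.6264 0.096 ] box [[283, 201], [297, 198], [297, 199], [283, 202]]
orange [388.5 216. ] [ 1. 14.] [ 0.588  -0.1863] box [[388, 223], [388, 209], [389, 209], [389, 223]]
black [298.7647 339.0588] [ 6.3059 50.4474] [0.2359 0.0572] box [[274, 342], [322, 330], [324, 336], [275, 348]]
black [159.4548 269.3733] [ 8.752  21.0238] [0.4121 0.4445] box [[151, 277], [160, 258], [168, 262], [159, 281]]
black [277. 212.] [10.  8.] [0.581  0.1285] box [[273, 207], [281, 207], [281, 217], [273, 217]]
side [0.3713 1.36   0.8963]
blue [312.2379 341.3598] [36.332  14.3561] [0.4703 0.3079] box [[293, 346], [295, 332], [331, 336], [330, 351]]
blue [343.4593 206.9816] [ 7.2742 37.0504] [ 0.4357 -0.3414] box [[325, 204], [362, 203], [362, 210], [325, 211]]
orange [179.1108 252.5061] [52.0863  5.8798] [0.8399 0.0484] box [[1
[... 488 characters left out ...]
255.8824 268.5294] [9.2164 1.9403] [0.6293 0.1028] box [[254, 264], [256, 264], [258, 273], [256, 273]]
orange [286.5 215.5] [ 1. 13.] [ 0.5906 -0.1789] box [[280, 215], [293, 215], [293, 216], [280, 216]]
black [423. 207.] [42. 14.] [ 0.2084 -0.1977] box [[416, 186], [430, 186], [430, 228], [416, 228]]
black [269. 271.] [20.  8.] [0.5842 0.1731] box [[265, 261], [273, 261], [273, 281], [265, 281]]
black [321.5 232.5] [9. 7.] [ 0.4779 -0.0182] box [[318, 228], [325, 228], [325, 237], [318, 237]]
black [429.5 229. ] [7. 8.] [ 0.1992 -0.0651] box [[426, 233], [426, 225], [433, 225], [433, 233]]
black [441.  230.5] [ 3. 14.] [ 0.1697 -0.0599] box [[434, 229], [448, 229], [448, 232], [434, 232]]
```

View pics/c1.png

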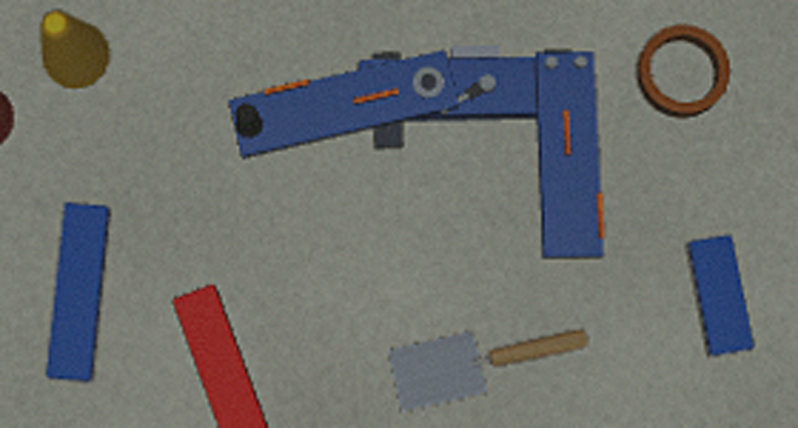

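The crop shows the handle at (248,121), the hinge at (428,82), and the fixed arm from (537,52) to (603,257) with its stops. I'll move above the rest for a wrist view while working out coarse positions.

Request:
{"api": "servo_tool", "payload": {
  "increments": [
    [1,38,-41.5,-11,0],
    [1,38,-41.5,-11,0],
    [1,38,-41.5,-11,0],
    [1,38,-41.5,-11,0],
    [1,38,-41.5,-11,0],
    [1,38,-41.5,-11,0],
    [1,38,-41.5,-11,0],
    [1,38,-41.5,-11,0],
    [1,38,-41.5,-11,0],
    [1,38,-41.5,-11,0],
    [1,38,-41.5,-11,0],
    [1,0,0,0,-10]
  ]
}}

```text
t: 1.6
tool_pos: [0.4513, 0.0028, 0.3206]
tool_rot: [-3.016, -0.879, -0.001]
contact_force: [-0.4, -0.4, 0.0]
opening: 0.0852
grip_force: 0.0
```

Request:
{"api": "servo_tool", "payload": {
  "increments": [
    [1,0,0,0,-10],
    [1,0,0,0,-10],
    [1,0,0,0,-10],
    [1,0,0,0,-10],
    [1,0,0,0,-10],
    [1,0,0,0,-10],
    [1,0,0,0,-8],
    [1,0,0,0,0],
    [1,0,0,0,0]
  ]
}}

```text
t: 2.72
tool_pos: [0.4505, -0.0006, 0.3197]
tool_rot: [-2.024, -2.402, 0.0]
contact_force: [0.5, 0.2, 0.2]
opening: 0.0855
grip_force: 0.0
```

```bash
python3 - <<'E'
from h import *
import pickle
o=get_obs();im=get_image("wrist");t2=get_image("top");s2=get_image("side")
pickle.dump((o,im,t2,s2),open("w1.pkl","wb"))
cv2.imwrite("pics/w1.png",im[:,:,::-1])
print(o['t'],o['tool_pos'],o['tool_rot'],o['q'])
T=cam("top");S=cam("side")
print("handle",two(T,(277,212),S,(269,271)))
print("arm corners",plane(T,[[190+u/2.85,170+v/2.85] for u,v in((537,52),(593,52),(543,258),(603,256))],.06))
print("hinge",plane(T,[[190+428/2.85,170+82/2.85]],.06))
E
```

```text
2.725 [ 0.4505 -0.0006  0.3197] [-2.0241 -2.4021  0.0004] [-0.1667 -0.4173  1.8264 -0.      1.7329 -0.3371]
handle (array([0.5897, 0.1308, 0.0809]), np.float64(0.0043870218228442585))
arm corners [[ 0.671  -0.1578  0.06  ]
 [ 0.6729 -0.215   0.06  ]
 [ 0.4604 -0.1655  0.06  ]
 [ 0.464  -0.2254  0.06  ]]
hinge [[ 0.6362 -0.0476  0.06  ]]
```

View pics/w1.png

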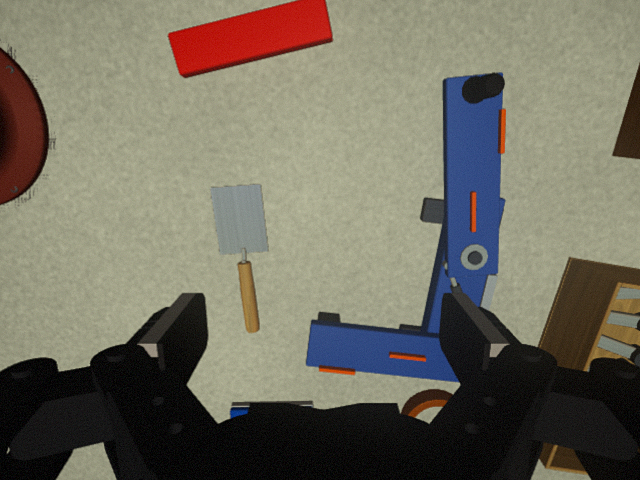

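The wrist view shows the handle base at about (473,91) and its top at (493,83), the hinge ring at (474,257), brace stops at (502,131) and (474,212), and fixed-arm stops at (336,370) and (407,356).

```bash
python3 - <<'E'
from h import *
import pickle
o,im,t2,s2=pickle.load(open("w1.pkl","rb"))
W=cam("wrist",o);T=cam("top");S=cam("side")
print("hinge",two(W,(474,257),T,(190+428/2.85,170+82/2.85)), plane(W,[(474,257)],.065),plane(T,[(190+428/2.85,170+82/2.85)],.065))
print("handle top W",plane(W,[(493,83)],.11),"base",plane(W,[(473,91)],.06), "top-cam top",plane(T,[(276,210)],.11))
h=hsv(im)
for c in blobs(orange(h)&(np.arange(480)[:,None]<385),30):
    r=cv2.minAreaRect(c);p=plane(W,cv2.boxPoints(r),.067)[:,:2]
    d=p-p.mean(0);a=np.degrees(np.arctan2(*np.linalg.svd(d)[2][0][::-1]))
    print("stop",np.array(r[0]),p.mean(0),"ang",a, "len",np.linalg.svd(d)[1])
print("arm end",plane(W,[(313,321),(307,364)],.06))
E
```

```text
hinge (array([ 0.6358, -0.0469,  0.064 ]), np.float64(0.001584401549662534)) [[ 0.636  -0.0461  0.065 ]] [[ 0.635  -0.0474  0.065 ]]
handle top W [[0.5873 0.1324 0.11  ]] base [[0.588  0.1303 0.06  ]] top-cam top [[0.5866 0.1315 0.11  ]]
stop [502.6574 130.9902] [0.6274 0.0955] ang 104.96908020105168 len [0.0454 0.0048]
stop [473.  211.5] [0.6197 0.0058] ang -74.552138567007 len [0.0448 0.0045]
stop [336.5122 370.8902] [ 0.505  -0.2205] ang 2.4847993071595527 len [0.0447 0.0055]
stop [407.4981 357.0177] [ 0.5885 -0.1862] ang 2.8591185271609842 len [0.0444 0.0048]
arm end [[ 0.4651 -0.1611  0.06  ]
 [ 0.4673 -0.2216  0.06  ]]
```

Request:
{"api": "servo_tool", "payload": {
  "increments": [
    [1,0,0,0,-5],
    [1,23.2,41.5,0,0],
    [1,23.2,41.5,0,0],
    [1,23.2,41.5,0,0],
    [1,23.2,41.5,0,0],
    [1,0,0,50,0],
    [1,0,0,50,0],
    [1,0,0,50,0],
    [1,0,0,50,0],
    [1,0,0,30,0],
    [1,0,0,15,0],
    [1,0,0,0,0]
  ]
}}

```text
t: 4.38
tool_pos: [0.5868, 0.1316, 0.0743]
tool_rot: [-1.915, -2.489, 0.002]
contact_force: [0.1, -0.1, 0.7]
opening: 0.0858
grip_force: 0.0
```

Request:
{"api": "servo_tool", "payload": {
  "increments": [
    [0,0,0,0,0],
    [0,0,0,0,0],
    [0,0,0,0,0],
    [0,0,0,0,0],
    [0,0,0,0,0]
  ],
  "force": 40
}}

```text
t: 5.0
tool_pos: [0.5879, 0.1318, 0.0759]
tool_rot: [1.915, 2.489, 0.002]
contact_force: [0.1, -0.2, 3.6]
opening: 0.0147
grip_force: 37.5
```

```bash
python3 - <<'E'
from h import *
o=get_obs();im=get_image("wrist");print(o['opening'],o['grip_force'])
cv2.imwrite("pics/w2.png",im[:,:,::-1])
E
```

```text
0.014652752662110944 37.524732328020036
```

View pics/w2.png

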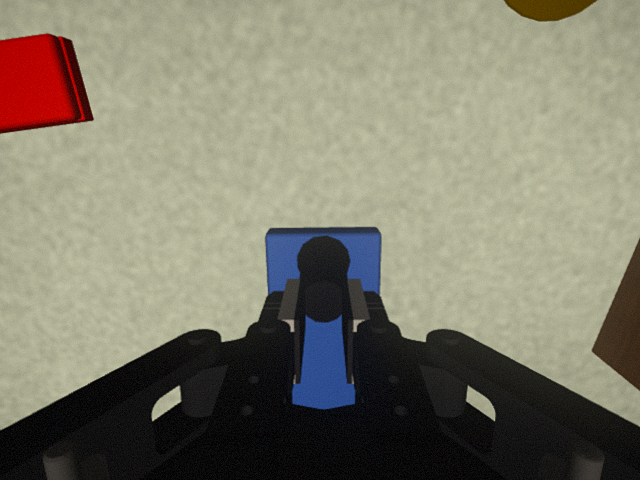

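The post is held centred between the pads. Next I swing the brace along its arc.

Request:
{"api": "servo_tool", "payload": {
  "increments": [
    [0,-1.2,-21,0,-6.5],
    [0,-1.2,-21,0,-6.5],
    [0,-1.2,-21,0,-6.5],
    [0,-1.2,-21,0,-6.5],
    [0,-1.2,-21,0,-6.5],
    [0,-1.2,-21,0,-6.5]
  ],
  "force": 60
}}

```text
t: 5.8
tool_pos: [0.4841, 0.0614, 0.0745]
tool_rot: [-0.968, -2.988, 0.001]
contact_force: [0.4, -0.7, -0.2]
opening: -0.0001
grip_force: 0.0
```

Request:
{"api": "servo_tool", "payload": {
  "increments": [
    [0,-1.2,-21,0,-6.5],
    [0,-1.2,-21,0,-6.5],
    [0,-1.2,-21,0,-6.5],
    [0,-1.2,-21,0,-6.5],
    [0,-1.2,-21,0,-6.5],
    [0,-1.2,-21,0,-6.5],
    [0,0,-2,0,0],
    [0,0,0,0,0],
    [0,0,0,0,0]
  ]
}}

```text
t: 6.92
tool_pos: [0.4497, -0.0583, 0.0749]
tool_rot: [0.079, -3.14, -0.0]
contact_force: [-0.2, -0.1, -0.5]
opening: 0.0004
grip_force: 0.0
```

```bash
python3 - <<'E'
from h import *
im=get_image("top");cv2.imwrite("pics/t3.png",cv2.resize(im[150:330,190:430,::-1],None,fx=3,fy=3,interpolation=cv2.INTER_CUBIC))
s=get_image("side");h=hsv(s)
T=cam("top");S=cam("side")
print([ (np.array(cv2.minAreaRect(c)[0]),np.array(cv2.minAreaRect(c)[1])) for c in blobs(h[...,2]<45,30) if 200<cv2.minAreaRect(c)[0][0]<340])
E
```

```text
[(array([334. , 195.5]), array([28., 59.])), (array([326., 133.]), array([22., 22.])), (array([268., 271.]), array([20.,  8.])), (array([321.5, 232.5]), array([9., 7.]))]
```

View pics/t3.png

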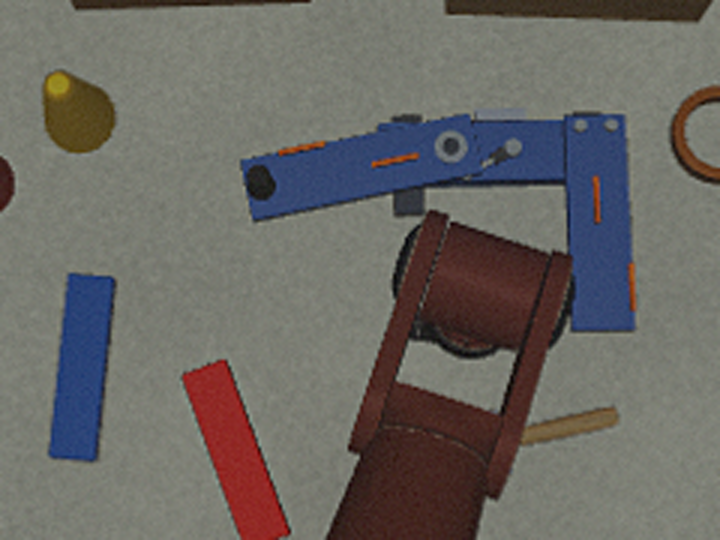

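The brace has not moved: the handle is still at (261,183) in this crop and the fingers slipped off it. I'll check the earlier close-up for where the post stood in the tool frame.

```bash
python3 - <<'E'
from h import *
o=dict(tool_pos=np.array([0.5879,0.1318,0.0759]),tool_rot=np.array([1.915,2.489,.002]))
W=cam("wrist",o);R=Ro.from_rotvec(o['tool_rot']).as_matrix()
for px,z in (((323,260),.11),((323,236),.11),((297,258),.11),((349,258),.11),((266,236),.06),((381,236),.06),((323,228),.06),((288,300),.07)):
    p=plane(W,[px],z)[0];print(px,p,"tool",R.T@(p-o['tool_pos']))
for d in (-.019,0,-.03): print("grasp pt px",d,proj(W,[o['tool_pos']+R@[0,0,d]]))
for p in ([.5875,.1315,.06],[.5875,.1315,.11]): print(proj(W,[p]))
E
```

```text
(323, 260) [0.5828 0.1487 0.11  ] tool [ 0.0177 -0.0006 -0.0341]
(323, 236) [0.5804 0.1579 0.11  ] tool [ 0.0272 -0.0005 -0.0341]
(297, 258) [0.573 0.147 0.11 ] tool [ 0.0185 -0.0105 -0.0341]
(349, 258) [0.5922 0.152  0.11  ] tool [ 0.0185  0.0094 -0.0341]
(266, 236) [0.5558 0.1375 0.06  ] tool [ 0.0137 -0.0296  0.0158]
(381, 236) [0.6124 0.1524 0.06  ] tool [0.0137 0.029  0.0159]
(323, 228) [0.5828 0.149  0.06  ] tool [ 0.0179 -0.0006  0.0159]
(288, 300) [0.5746 0.1107 0.07  ] tool [-0.017  -0.0182  0.0059]
grasp pt px -0.019 [[324.3413 287.753 ]]
grasp pt px 0 [[324.2127 272.2972]]
grasp pt px -0.03 [[324.4296 298.3593]]
[[323.176 261.876]]
[[323.4363 303.1429]]
```

```bash
python3 - <<'E'
import cv2,numpy as np
a=cv2.imread("pics/w1.png")[55:135,430:530];b=cv2.imread("pics/w2.png")[215:415,240:410]
f=lambda x:np.clip(255*(cv2.resize(x,(390,500),interpolation=cv2.INTER_CUBIC)/255.)**.45,0,255).astype(np.uint8)
cv2.imwrite("pics/z.png",np.hstack([f(a),f(b)]))
E
```

```text
(no output)
```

View pics/z.png

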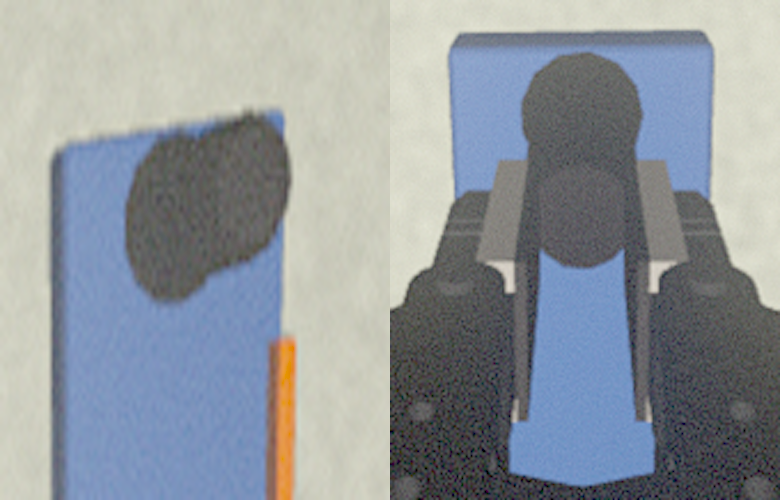

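The post tapers: its base is about 27 mm wide at zoom (583,113) and its top about 15 mm at (583,215). The pads gripped it near the narrow top. I'll go back, grip lower down, and move in small checked steps.

Request:
{"api": "servo_tool", "payload": {
  "increments": [
    [0,0,0,-10,9.75],
    [0,0,0,-10,9.75],
    [0,0,0,-10,9.75],
    [0,0,0,-10,9.75],
    [0,0,0,-10,9.75],
    [0.7,0,0,-10,9.75],
    [0.7,0,0,-10,9.75],
    [0.7,0,0,-10,9.75],
    [0.7,37,45.5,0,0],
    [0.7,37,45.5,0,0],
    [0.7,37,45.5,0,0],
    [0.7,37,45.5,0,0]
  ]
}}

```text
t: 8.52
tool_pos: [0.5886, 0.1331, 0.155]
tool_rot: [1.914, 2.491, 0.0]
contact_force: [1.0, -1.1, -0.4]
opening: 0.0597
grip_force: 0.0
```

Request:
{"api": "servo_tool", "payload": {
  "increments": [
    [0.7,0,0,0,0],
    [0.7,0,0,35,0],
    [0.7,0,0,35,0],
    [0.7,0,0,18,0],
    [0.7,0,0,0,0],
    [0,0,0,0,0],
    [0,0,0,0,0],
    [0,0,0,0,0],
    [0,0,0,0,0],
    [0,0,0,0,0]
  ],
  "force": 60
}}

```text
t: 9.78
tool_pos: [0.5896, 0.1311, 0.0696]
tool_rot: [1.913, 2.488, 0.005]
contact_force: [0.2, -0.1, 6.9]
opening: 0.0175
grip_force: 58.5
```

Request:
{"api": "servo_tool", "payload": {
  "increments": [
    [0,-0.3,-10.5,0,-3.25],
    [0,-0.3,-10.5,0,-3.25]
  ],
  "force": 60
}}

```text
t: 10.02
tool_pos: [0.5701, 0.1246, 0.0696]
tool_rot: [1.766, 2.593, 0.007]
contact_force: [2.5, 1.3, 5.1]
opening: 0.0175
grip_force: 59.4
```

Holding, so I continue.

Request:
{"api": "servo_tool", "payload": {
  "increments": [
    [0,-0.3,-10.5,0,-3.25],
    [0,-0.3,-10.5,0,-3.25],
    [0,-0.3,-10.5,0,-3.25],
    [0,-0.3,-10.5,0,-3.25]
  ]
}}

```text
t: 10.52
tool_pos: [0.5334, 0.1052, 0.0696]
tool_rot: [1.461, 2.775, 0.007]
contact_force: [4.0, 2.0, 4.8]
opening: 0.0176
grip_force: 59.3
```

Request:
{"api": "servo_tool", "payload": {
  "increments": [
    [0,-0.3,-10.5,0,-3.25],
    [0,-0.3,-10.5,0,-3.25],
    [0,-0.3,-10.5,0,-3.25],
    [0,-0.3,-10.5,0,-3.25],
    [0,-0.3,-10.5,0,-3.25],
    [0,-0.3,-10.5,0,-3.25]
  ]
}}

```text
t: 11.28
tool_pos: [0.4886, 0.0615, 0.0696]
tool_rot: [0.969, 2.981, 0.006]
contact_force: [4.8, 2.8, 3.3]
opening: 0.0175
grip_force: 59.3
```

Request:
{"api": "servo_tool", "payload": {
  "increments": [
    [0,-0.3,-10.5,0,-3.25],
    [0,-0.3,-10.5,0,-3.25],
    [0,-0.3,-10.5,0,-3.25],
    [0,-0.3,-10.5,0,-3.25],
    [0,-0.3,-10.5,0,-3.25],
    [0,-0.3,-10.5,0,-3.25]
  ]
}}

```text
t: 12.02
tool_pos: [0.4608, 0.0043, 0.0696]
tool_rot: [0.45, 3.101, 0.001]
contact_force: [5.0, 0.7, 3.4]
opening: 0.0175
grip_force: 59.2
```

Request:
{"api": "servo_tool", "payload": {
  "increments": [
    [0,-0.1,-10.5,0,-3.25],
    [0,-0.1,-10.5,0,-3.25],
    [0,-0.1,-10.5,0,-3.25],
    [0,-0.1,-10.5,0,-3.25],
    [0,-0.1,-10.5,0,-3.25],
    [0,-0.1,-10.5,0,-3.25],
    [0,0,-2,0,0],
    [0,0,0,0,0]
  ]
}}

```text
t: 13.02
tool_pos: [0.4541, -0.0552, 0.0697]
tool_rot: [-0.076, 3.128, 0.015]
contact_force: [11.5, 16.8, 2.3]
opening: 0.0176
grip_force: 59.7
```

The brace reached its end stop, with a 17 N side reaction. I release it and lift off for a look.

Request:
{"api": "servo_tool", "payload": {
  "increments": [
    [0.8,0,0,0,0],
    [0.8,0,0,0,0],
    [0.8,0,0,0,0],
    [0.8,0,0,-30,0],
    [0.8,0,0,-30,0],
    [1,-18.5,-14,-44,0],
    [1,-18.5,-14,-44,0],
    [1,-18.5,-14,-44,0],
    [1,-18.5,-14,-44,0],
    [1,-18.5,-14,-44,0],
    [1,0,0,0,0],
    [1,0,0,0,0]
  ]
}}

```text
t: 14.52
tool_pos: [0.5447, -0.1247, 0.3459]
tool_rot: [0.078, -3.139, -0.001]
contact_force: [0.0, 0.1, -0.1]
opening: 0.0852
grip_force: 0.0
```

```bash
python3 - <<'E'
from h import *
import pickle
o=get_obs();im=get_image("wrist");t=get_image("top");s=get_image("side")
pickle.dump((o,im,t,s),open("w3.pkl","wb"))
print(o['t'],o['tool_pos'],o['tool_rot'])
W=cam("wrist",o);cv2.imwrite("pics/w3.png",im[:,:,::-1])
h=hsv(im)
for c in blobs(orange(h),30):
    r=cv2.minAreaRect(c);p=plane(W,cv2.boxPoints(r),.067)[:,:2]
    d=p-p.mean(0);u=np.linalg.svd(d);a=np.degrees(np.arctan2(*u[2][0][::-1]))
    print("stop",np.array(r[0]),p.mean(0),"ang",a, "len",u[1])
E
```

```text
14.525 [ 0.5447 -0.1247  0.3459] [ 0.0781 -3.139  -0.0009]
stop [561. 461.] [0.917  0.2327] ang -97.79990881815557 len [0.0836 0.0617]
stop [177.251  266.5664] [ 0.65   -0.3004] ang -46.22790116863879 len [0.0889 0.0777]
stop [411.4503 150.9447] [ 0.4961 -0.0262] ang -176.8785868888671 len [0.0448 0.0051]
stop [241.5224 150.9489] [ 0.5055 -0.2203] ang 2.556118881754782 len [0.0448 0.005 ]
stop [280.4521  48.2663] [ 0.3955 -0.1781] ang 103.397297639875 len [0.0514 0.0062]
stop [382.1962 222.9868] [ 0.582  -0.0522] ang -177.3761689461543 len [0.0444 0.0046]
stop [270.3223 222.5242] [ 0.5879 -0.1863] ang 2.7547630796770197 len [0.0456 0.0046]
```

View pics/w3.png

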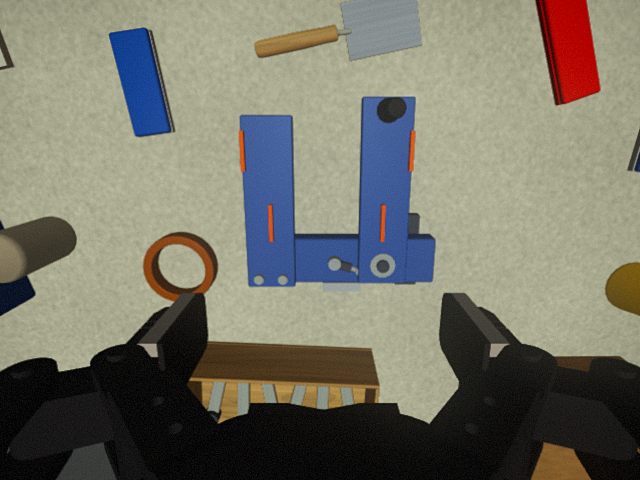

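The view shows the brace out and parallel to the fixed arm, with all four stops visible: (241,151), (411,151), (270,222) and (382,223). The short platen is centred near (140,82).

```bash
cat > plat.py <<'E'
from h import *
def plat(n,cm,im,lo,hi,z=.02):
    for c in blobs(blue(hsv(im)),200):
        r=cv2.minAreaRect(c);p=plane(cm,cv2.boxPoints(r),z)[:,:2];d=p-p.mean(0);u=np.linalg.svd(d)
        L=np.array([np.linalg.norm(p[1]-p[0]),np.linalg.norm(p[2]-p[1])])
        m=p.mean(0)
        if .035<L.min()<.06 and lo<L.max()<hi: print(n,"px",np.array(r[0]),"c",m,"ang",np.degrees(np.arctan2(*u[2][0][::-1]))%180,"LW",L)
E
python3 - <<'E'
from plat import *
import pickle
o,im,t,s=pickle.load(open("w3.pkl","rb"))
W=cam("wrist",o);T=cam("top");S=cam("side")
for n,c,i in (("w",W,im),("t",T,t),("s",S,s)): plat(n,c,i,.09,.22)
E
```

```text
w px [139.9412  81.7647] c [ 0.4343 -0.3512] ang 10.131960554504284 LW [0.0451 0.1208]
t px [216.7995 271.8714] c [0.4201 0.3024] ang 177.08635245203183 LW [0.1779 0.0444]
t px [442.5 273. ] c [ 0.4342 -0.3522] ang 10.81204547453018 LW [0.0452 0.1172]
s px [343.4601 207.0016] c [ 0.4357 -0.3413] ang 12.300077223130756 LW [0.1166 0.0495]
```

Request:
{"api": "servo_tool", "payload": {
  "increments": [
    [1,0,0,0,-7.4],
    [1,29.8,-40.7,0,0],
    [1,29.8,-40.7,0,0],
    [1,29.8,-40.7,0,0],
    [1,29.8,-40.7,0,0],
    [1,29.8,-40.7,0,0],
    [1,0,0,50,0],
    [1,0,0,50,0],
    [1,0,0,50,0],
    [1,0,0,50,0],
    [1,0,0,50,0],
    [1,0,0,0,0]
  ]
}}

```text
t: 16.18
tool_pos: [0.4313, -0.3476, 0.0911]
tool_rot: [0.281, -3.122, -0.015]
contact_force: [0.3, 1.0, 0.5]
opening: 0.0853
grip_force: 0.0
```

```bash
python3 - <<'E'
from plat import *
o=get_obs();im=get_image("wrist");print(o['tool_pos'],o['tool_rot'],2*np.degrees(np.arctan2(o['tool_rot'][1],o['tool_rot'][0]))%360)
W=cam("wrist",o)
for c in blobs(blue(hsv(im)),500):
    r=cv2.minAreaRect(c);p=plane(W,cv2.boxPoints(r),.02)[:,:2];print(cv2.boxPoints(r).round().tolist(),p.tolist(),p.mean(0))
    R=Ro.from_rotvec(o['tool_rot']).as_matrix();print((np.c_[p,[.02]*4]-o['tool_pos'])@R)
E
```

```text
[ 0.4313 -0.3476  0.0911] [ 0.2809 -3.1215 -0.0147] 190.285579577503
[[276.0, 146.0], [346.0, 146.0], [346.0, 320.0], [276.0, 320.0]] [[0.3804590261725799, -0.3861566898133231], [0.37279058891598255, -0.3435641773111425], [0.4886200454204738, -0.32090659840078417], [0.4969919325221257, -0.36880791951156777]] [ 0.4347 -0.3549]
[[ 0.0565 -0.0296  0.0711]
 [ 0.0564  0.0137  0.0716]
 [-0.0616  0.0153  0.0708]
 [-0.0613 -0.0333  0.0703]]
[[530.0, 479.0], [544.0, 439.0], [577.0, 450.0], [563.0, 490.0]] [[0.5975695855980119, -0.15197748985021917], [0.5598066778105707, -0.15287169638841963], [0.565540680021527, -0.12509644443502643], [0.6038388332794619, -0.12332324191241772]] [ 0.5817 -0.1383]
[[-0.1989  0.1621  0.0714]
 [-0.1616  0.1679  0.0717]
 [-0.1722  0.1943  0.0719]
 [-0.2102  0.1892  0.0716]]
[[530.0, 363.0], [533.0, 343.0], [610.0, 353.0], [607.0, 374.0]] [[0.49913177792845864, -0.18350803000969382], [0.48308160867783145, -0.1866053028470744], [0.48153810158646915, -0.13010360440177407], [0.4977005828710045, -0.12613754831265872]] [ 0.4904 -0.1566]
[[-0.0965  0.1486  0.0719]
 [-0.0801  0.1485  0.072 ]
 [-0.0887  0.2043  0.0725]
 [-0.1053  0.2053  0.0724]]
```

Request:
{"api": "servo_tool", "payload": {
  "increments": [
    [1,0,0,0,0],
    [1,0,0,0,0]
  ]
}}

```text
t: 16.48
tool_pos: [0.4362, -0.3528, 0.1001]
tool_rot: [-0.281, 3.126, -0.006]
contact_force: [-0.1, -0.7, 0.1]
opening: 0.0855
grip_force: 0.0
```

```bash
python3 - <<'E'
from plat import *
o=get_obs();im=get_image("wrist");print(o['tool_pos'],o['tool_rot'])
W=cam("wrist",o)
c=blobs(blue(hsv(im)),500)[0]
r=cv2.minAreaRect(c);p=plane(W,cv2.boxPoints(r),.02)[:,:2];print(cv2.boxPoints(r).round().tolist(),p.mean(0))
R=Ro.from_rotvec(o['tool_rot']).as_matrix();print((np.c_[p,[.02]*4]-o['tool_pos'])@R)
E
```

```text
[ 0.4362 -0.3528  0.1001] [-0.2811  3.1259 -0.0061]
[[289.0, 137.0], [358.0, 137.0], [358.0, 307.0], [289.0, 307.0]] [ 0.4338 -0.3539]
[[ 0.0618 -0.0222  0.08  ]
 [ 0.0617  0.0217  0.0798]
 [-0.0562  0.0244  0.0801]
 [-0.0562 -0.025   0.0803]]
```

Request:
{"api": "servo_tool", "payload": {
  "increments": [
    [1,2.6,0,40,0],
    [1,0,0,32,0],
    [1,0,0,16,0],
    [1,0,0,9,0],
    [1,0,0,0,0],
    [0,0,0,0,0],
    [0,0,0,0,0],
    [0,0,0,0,0],
    [0,0,0,0,0]
  ],
  "force": 60
}}

```text
t: 17.65
tool_pos: [0.4324, -0.352, 0.0002]
tool_rot: [-0.281, 3.129, -0.0]
contact_force: [-0.0, 0.3, -0.2]
opening: 0.0125
grip_force: 0.0
```

Request:
{"api": "servo_tool", "payload": {
  "increments": [
    [0,0,0,0,0],
    [0,0,0,0,0],
    [0,0,0,0,0]
  ]
}}

```text
t: 18.02
tool_pos: [0.4322, -0.3519, -0.0]
tool_rot: [0.281, -3.129, -0.0]
contact_force: [-0.1, 1.0, 0.5]
opening: -0.0003
grip_force: 0.0
```

```bash
python3 - <<'E'
from plat import *
o=get_obs();im=get_image("wrist");print(o['tool_pos'],o['opening'],o['contact_force'],o['grip_force'])
t=get_image("top");s=get_image("side")
a=im[:,:,::-1];b=cv2.resize(s[160:240,300:400,::-1],(320,256),interpolation=cv2.INTER_CUBIC)
cv2.imwrite("pics/w4.png",np.vstack([cv2.resize(a,(480,360)),np.hstack([b,np.zeros((256,160,3),np.uint8)])])[:600])
E
```

```text
[ 0.4322 -0.3519 -0.    ] -0.0003033175850314183 [-0.0936  1.0102  0.4931] 0.0
```

View pics/w4.png

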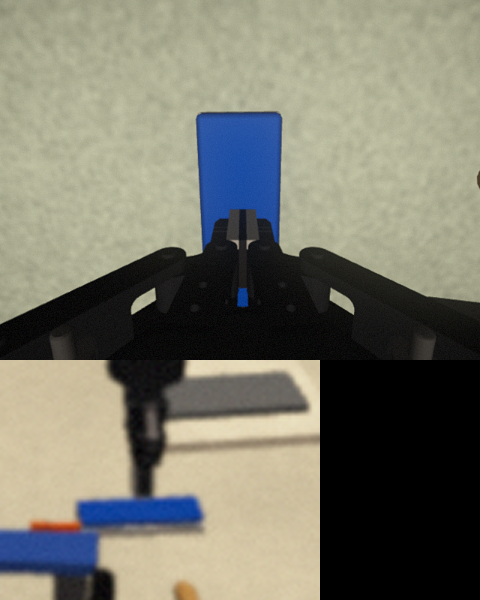

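The fingers closed above the platen: the pad tips at about (242,210) show over its blue top. So the tips stand higher than the reported TCP. I'll measure by how much.

```bash
python3 - <<'E'
from h import *
c=get_calibration("wrist");K=np.array([[c['fx'],0,c['cx']],[0,c['fy'],c['cy']],[0,0,1.]]);M=c['mount']
for px in ((323,279),(323,272),(323,285)):
    d=np.r_[cv2.undistortPoints(np.float64([[px]]),K,c['dist_coeffs'])[0,0],1]; r=M[:3,:3]@d
    for x in (.011,): s=(x-M[0,3])/r[0];print(px,M[:3,3]+s*r)
E
```

```text
(323, 279) [ 0.011  -0.0006 -0.0366]
(323, 272) [ 0.011  -0.0006 -0.0291]
(323, 285) [ 0.011  -0.0006 -0.0426]
```

Evidence from the handle and this view suggests the tips sit roughly 30 mm behind the reported TCP. I'll go lower with the fingers open and feel for it.

Request:
{"api": "servo_tool", "payload": {
  "increments": [
    [1,0,0,-15,0],
    [1,0,0,0,0],
    [1,0,0,0,0],
    [1,0,0,0,0],
    [1,0,0,0,0],
    [1,0,0,10,0],
    [1,0,0,10,0],
    [1,0,0,10,0],
    [1,0,0,5,0],
    [1,0,0,0,0]
  ]
}}

```text
t: 19.42
tool_pos: [0.4319, -0.3515, -0.0208]
tool_rot: [0.281, -3.128, -0.002]
contact_force: [-0.2, -0.5, -0.2]
opening: 0.0855
grip_force: 0.0
```

Request:
{"api": "servo_tool", "payload": {
  "increments": [
    [0.5,0,0,0,0],
    [0.5,0,0,0,0],
    [0.4,0,0,0,0],
    [0.4,0,0,0,0]
  ],
  "force": 30
}}

```text
t: 19.92
tool_pos: [0.4327, -0.3523, -0.0192]
tool_rot: [-0.281, 3.128, -0.001]
contact_force: [-0.8, 0.2, 4.0]
opening: 0.045
grip_force: 31.2
```

Request:
{"api": "servo_tool", "payload": {
  "increments": [
    [0.3,0,0,0,0],
    [0.3,0,0,0,0],
    [0.3,0,0,-10,0],
    [0.3,0,0,-30,0],
    [0.3,0,0,-50,0],
    [0.3,0,0,-50,0],
    [0.3,0,0,0,0],
    [0.3,0,0,0,0]
  ],
  "force": 70
}}

```text
t: 20.92
tool_pos: [0.4315, -0.351, 0.1187]
tool_rot: [0.281, -3.128, -0.003]
contact_force: [0.1, -0.1, -2.9]
opening: 0.0433
grip_force: 71.9
```

```bash
cat > held.py <<'E'
from plat import *
def held(half):
    o=get_obs();im=get_image("wrist");c=get_calibration("wrist")
    psi=2*np.degrees(np.arctan2(o['tool_rot'][1],o['tool_rot'][0]))%360
    print(o['t'],o['tool_pos'],"psi",psi,o['opening'],o['grip_force'],o['contact_force'])
    K=np.array([[c['fx'],0,c['cx']],[0,c['fy'],c['cy']],[0,0,1.]]);M=c['mount']
    cs=[c2 for c2 in blobs(blue(hsv(im)),800) if cv2.boundingRect(c2)[0]<330<sum(cv2.boundingRect(c2)[::2])]
    q=cs[0][:,0].astype(float)
    for zt in (-.001,-.005):   # tool z of pad top
        d=np.c_[cv2.undistortPoints(q.reshape(-1,1,2),K,c['dist_coeffs'])[:,0],np.ones(len(q))]@M[:3,:3].T
        p=M[:3,3]+d*((zt-M[2,3])/d[:,2])[:,None]
        xm=np.percentile(p[:,0],99); k=(p[:,0]>xm-.012-.02)&(p[:,0]<xm-.012)
        l=p[k&(p[:,1]<0)];rr=p[k&(p[:,1]>0)]
        fe=p[(p[:,0]>xm-.004)&(abs(p[:,1])<.017)]
        print("zt",zt,"front x",xm,"centre x",xm-half,"side y",l[:,1].mean(),rr[:,1].mean(),"tilt deg",np.degrees(np.polyfit(l[:,0],l[:,1],1)[0]),np.degrees(np.polyfit(rr[:,0],rr[:,1],1)[0]),np.degrees(np.polyfit(fe[:,1],fe[:,0],1)[0]))
E
python3 -c "
from held import *
held(.06)"
```

```text
20.925 [ 0.4315 -0.351   0.1187] psi 190.27558059185577 0.0432596465166017 71.87133550643921 [ 0.1266 -0.0812 -2.919 ]
zt -0.001 front x 0.05643297194778679 centre x -0.003567028052213206 side y -0.028892413722138632 0.02739177964752745 tilt deg 0.21742695316581193 -0.16138469122604543 0.908603112164789
zt -0.005 front x 0.05663273403640689 centre x -0.0033672659635931093 side y -0.028227413338835005 0.026747403162030003 tilt deg 0.19180605647475332 -0.2791283492318701 0.8896696823308943
```

```bash
sed -i 's/(-.001,-.005)/(-.0395,-.036)/' held.py; python3 -c "
from held import *
held(.06)"
```

```text
20.975 [ 0.431  -0.3505  0.1175] psi 190.27391727740536 0.04315568411686046 71.87348127365112 [-0.4317 -0.6184 -3.6711]
zt -0.0395 front x 0.0583604470860068 centre x -0.001639552913993196 side y -0.02256317512779272 0.021245498938095943 tilt deg -0.09905302940778034 -0.05622735498869726 0.5459605292714806
zt -0.036 front x 0.05818578152533544 centre x -0.001814218474664557 side y -0.02313046549275279 0.02180980775923018 tilt deg -0.15095310788495422 -0.17844820205371245 0.5488167850087592
```

Request:
{"api": "servo_tool", "payload": {
  "increments": [
    [0.3,0,0,-4,9.8],
    [0.3,0,0,-4,9.8],
    [0.3,0,0,-4,9.8],
    [0.3,0,0,-4,9.8],
    [0.3,0,0,-4,9.8],
    [0.3,0,0,-4,9.8],
    [0.3,0,0,-4,9.8],
    [0.3,0,0,-4,9.8],
    [0.3,0,0,-4,9.8],
    [0.3,0,0,-4,9.4],
    [0.3,0,0,0,0]
  ]
}}

```text
t: 22.4
tool_pos: [0.4316, -0.3512, 0.158]
tool_rot: [-2.165, -2.272, -0.0]
contact_force: [0.1, -0.6, -3.4]
opening: 0.0434
grip_force: 71.9
```

Request:
{"api": "servo_tool", "payload": {
  "increments": [
    [0.3,37.5,27.6,0,0],
    [0.3,37.5,27.6,0,0],
    [0.3,37.5,27.6,0,0],
    [0.3,37.5,27.6,0,0],
    [0.3,37.5,27.6,0,0],
    [0.3,37.5,27.6,0,0],
    [0.3,0,0,0,0],
    [0.3,0,0,0,0],
    [0.3,0,0,0,0]
  ]
}}

```text
t: 23.52
tool_pos: [0.5864, -0.1202, 0.1594]
tool_rot: [-2.169, -2.272, 0.001]
contact_force: [-0.1, -0.5, -2.8]
opening: 0.0432
grip_force: 72.1
```

```bash
python3 -c "
from held import *
held(.06)"
```

```text
23.525 [ 0.5864 -0.1202  0.1594] psi 92.64779181486574 0.043248818536951374 72.07203984260559 [-0.0876 -0.5425 -2.7782]
zt -0.0395 front x 0.09984454471733806 centre x 0.03984454471733806 side y -0.043249732466110864 0.02484741482583784 tilt deg 198.39122215922063 -82.50274082776599 28.498996230158934
zt -0.036 front x 0.10075491293074847 centre x 0.04075491293074847 side y -0.04427357328445863 0.02525096323133846 tilt deg 208.2759451432075 -81.13471969184509 30.25884435166136
```

Request:
{"api": "servo_tool", "payload": {
  "increments": [
    [0.3,2.5,-0.7,0,0],
    [0.3,0,0,40,0],
    [0.3,0,0,40,0],
    [0.3,0,0,20,0],
    [0.3,0,0,7,0],
    [0.3,0,0,0,0],
    [0.3,0,0,0,0]
  ]
}}

```text
t: 24.45
tool_pos: [0.5878, -0.1174, 0.0551]
tool_rot: [2.167, 2.271, 0.002]
contact_force: [-0.7, 0.8, -2.2]
opening: 0.0432
grip_force: 72.1
```

Request:
{"api": "servo_tool", "payload": {
  "increments": [
    [0.3,0,0,3,0],
    [0.3,0,0,3,0],
    [0.3,0,0,0,0],
    [0.3,0,0,0,0]
  ]
}}

```text
t: 24.95
tool_pos: [0.5863, -0.1169, 0.0469]
tool_rot: [-2.169, -2.273, 0.0]
contact_force: [0.2, -0.8, -2.6]
opening: 0.0424
grip_force: 72.1
```

Request:
{"api": "servo_tool", "payload": {
  "increments": [
    [0.3,-0.6,-0.5,2,0],
    [0.3,0,0,2,0],
    [0.3,0,0,1.5,0],
    [0.3,0,0,0,0],
    [0.3,0,0,0,0]
  ]
}}

```text
t: 25.58
tool_pos: [0.5859, -0.1175, 0.0415]
tool_rot: [-2.169, -2.273, -0.0]
contact_force: [-0.1, -0.4, -3.1]
opening: 0.0434
grip_force: 72.1
```

Request:
{"api": "servo_tool", "payload": {
  "increments": [
    [0.3,0,0,1.5,0],
    [0.3,0,0,0,0],
    [0.3,0,0,0,0]
  ]
}}

```text
t: 25.95
tool_pos: [0.5861, -0.1176, 0.0412]
tool_rot: [2.169, 2.273, 0.0]
contact_force: [-4.1, 0.8, 5.3]
opening: 0.0429
grip_force: 73.1
```

Contact is felt, so I release and lift.

Request:
{"api": "servo_tool", "payload": {
  "increments": [
    [0.6,0,0,0,0],
    [0.7,0,0,0,0],
    [0.8,0,0,0,0],
    [0.8,0,0,-15,0],
    [0.8,0,0,-40,0],
    [1,0,0,-60,0],
    [1,0,0,-60,0],
    [1,0,0,-60,0],
    [1,0,0,-30,0],
    [1,0,0,0,0],
    [1,0,0,0,0]
  ]
}}

```text
t: 27.32
tool_pos: [0.5854, -0.1174, 0.3039]
tool_rot: [-2.168, -2.272, 0.001]
contact_force: [-0.1, -0.2, 0.1]
opening: 0.0854
grip_force: 0.0
```

```bash
cat > chk.py <<'E'
from plat import *
o=get_obs();im=get_image("wrist");print(o['tool_pos'],2*np.degrees(np.arctan2(o['tool_rot'][1],o['tool_rot'][0]))%360)
t=get_image("top");cv2.imwrite("pics/cw.png",im[:,:,::-1]);cv2.imwrite("pics/ct.png",t[:,:,::-1])
W=cam("wrist",o);T=cam("top")
for n,c,i in (("w",W,im),("t",T,t)): plat(n,c,i,.09,.22); plat(n+"80",c,i,.09,.22,.08)
for c in blobs(orange(hsv(im)),30):
    r=cv2.minAreaRect(c);p=plane(W,cv2.boxPoints(r),.067)[:,:2];u=np.linalg.svd(p-p.mean(0))
    if .035<u[1][0]<.055: print("stop",np.array(r[0]),p.mean(0),u[1])
E
python3 chk.py
```

```text
[ 0.5854 -0.1174  0.3039] 92.6752740144924
t px [216.8476 271.8719] c [0.4201 0.3022] ang 176.8594884330728 LW [0.178  0.0444]
t80 px [216.8476 271.8719] c [0.4138 0.2914] ang 176.8594884330728 LW [0.1711 0.0427]
stop [238.5 100. ] [ 0.4957 -0.026 ] [0.0452 0.0038]
stop [249. 281.] [ 0.5055 -0.22  ] [0.0454 0.0048]
stop [323.5 130.5] [ 0.5823 -0.0516] [0.044 0.003]
stop [323.5 255.5] [ 0.5885 -0.1858] [0.0434 0.0035]
stop [159.3 228.4] [ 0.4079 -0.1632] [0.039  0.0053]
```

View pics/cw.png

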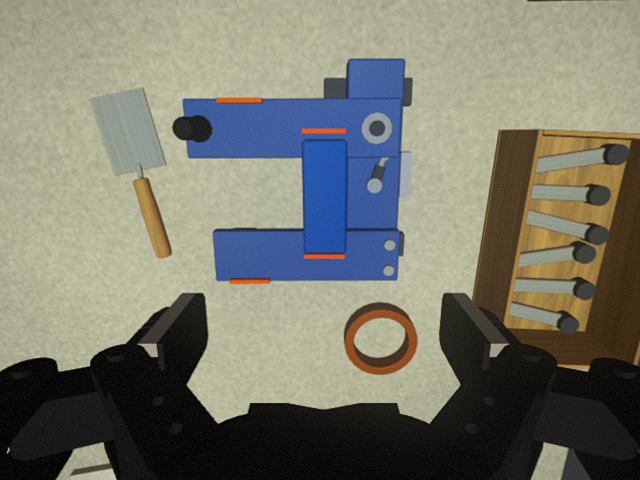

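The picture shows the short platen at (325,197), lying squarely between its stops at (324,130) and (324,255). Now the long one.

Request:
{"api": "servo_tool", "payload": {
  "increments": [
    [1,53.4,-18.2,0,0],
    [1,53.4,-18.2,0,0],
    [1,53.4,-18.2,0,0],
    [1,53.4,-18.2,0,0],
    [1,53.4,-18.2,0,0],
    [1,53.4,-18.2,0,0],
    [1,53.4,-18.2,0,0],
    [1,53.4,-18.2,0,0],
    [1,0,0,0,-10.5],
    [1,0,0,0,-10.5],
    [1,0,0,0,-10.5],
    [1,0,0,0,-10.5]
  ]
}}

```text
t: 28.92
tool_pos: [0.4198, 0.3021, 0.3028]
tool_rot: [-1.2, -2.901, 0.004]
contact_force: [0.1, -0.5, -0.2]
opening: 0.0857
grip_force: 0.0
```

Request:
{"api": "servo_tool", "payload": {
  "increments": [
    [1,0,0,20,-10.5],
    [1,0,0,40,-10.5],
    [1,0,0,40,-10.5],
    [1,0,0,40,-10.5],
    [1,0,0,20,0],
    [1,0,0,0,0],
    [1,0,0,0,0],
    [1,0,0,0,0]
  ]
}}

```text
t: 29.92
tool_pos: [0.4217, 0.303, 0.1471]
tool_rot: [0.092, 3.137, 0.003]
contact_force: [0.1, 0.5, -0.5]
opening: 0.0851
grip_force: 0.0
```

```bash
cat > app.py <<'E'
from plat import *
o=get_obs();im=get_image("wrist");print(o['tool_pos'],o['tool_rot'],2*np.degrees(np.arctan2(o['tool_rot'][1],o['tool_rot'][0]))%360)
W=cam("wrist",o);R=Ro.from_rotvec(o['tool_rot']).as_matrix()
for c in blobs(blue(hsv(im)),2000):
    r=cv2.minAreaRect(c);p=plane(W,cv2.boxPoints(r),.02);q=(p-o['tool_pos'])@R
    print(cv2.boxPoints(r).round().tolist(),p.mean(0),"\n",q,"edge angles",np.degrees(np.arctan2(q[1]-q[0],1)[1]),[np.degrees(np.arctan2((q[(k+1)%4]-q[k])[1],(q[(k+1)%4]-q[k])[0])).round(2) for k in range(4)])
E
python3 app.py; python3 - <<'E'
from h import *
W=cam("wrist",dict(tool_pos=np.array([.5854,-.1174,.3039]),tool_rot=np.array([-2.168,-2.272,.001])))
print(plane(W,[(325,139),(325,254)],.08))
E
```

```text
[0.4217 0.303  0.1471] [0.0922 3.1372 0.0027] 176.6335689631457
[[293.0, 95.0], [352.0, 95.0], [352.0, 315.0], [293.0, 315.0]] [0.4197 0.3024 0.02  ] 
 [[ 0.0909 -0.0225  0.1268]
 [ 0.0908  0.0208  0.1269]
 [-0.0862  0.024   0.1274]
 [-0.0861 -0.0263  0.1274]] edge angles 2.477704334526286 [np.float64(90.05), np.float64(178.95), np.float64(-89.87), np.float64(1.23)]
[[ 0.5839 -0.0595  0.08  ]
 [ 0.5895 -0.1796  0.08  ]]
```

Request:
{"api": "servo_tool", "payload": {
  "increments": [
    [1,2.3,-0.6,40,0],
    [1,0,0,50,0],
    [1,0,0,40,0],
    [1,0,0,24,0],
    [1,0,0,12,0],
    [1,0,0,0,0],
    [1,0,0,0,0]
  ]
}}

```text
t: 30.85
tool_pos: [0.4195, 0.3026, -0.0194]
tool_rot: [0.091, 3.138, 0.002]
contact_force: [1.1, 0.7, -0.3]
opening: 0.0853
grip_force: 0.0
```

Request:
{"api": "servo_tool", "payload": {
  "increments": [
    [0.4,0,0,0,0],
    [0.4,0,0,0,0],
    [0.3,0,0,0,0],
    [0.3,0,0,0,0],
    [0.3,0,0,0,0]
  ],
  "force": 70
}}

```text
t: 31.48
tool_pos: [0.4191, 0.3025, -0.0196]
tool_rot: [0.091, 3.139, 0.002]
contact_force: [-0.6, -0.1, 4.9]
opening: 0.0432
grip_force: 71.5
```

Gripped. I lift and check the pose in hand.

Request:
{"api": "servo_tool", "payload": {
  "increments": [
    [0.3,0,0,-10,0],
    [0.3,0,0,-30,0],
    [0.3,0,0,-50,0],
    [0.3,0,0,-50,0],
    [0.3,0,0,-40,0],
    [0.3,0,0,0,0],
    [0.3,0,0,0,0],
    [0.3,0,0,0,0]
  ]
}}

```text
t: 32.48
tool_pos: [0.4164, 0.3009, 0.1555]
tool_rot: [-0.091, -3.135, 0.005]
contact_force: [-0.9, -0.2, -5.1]
opening: 0.0432
grip_force: 72.5
```

```bash
python3 -c "
from held import *
held(.09)"
```

```text
32.475 [0.4164 0.3009 0.1555] psi 176.67037232988244 0.04323430260174295 72.52998948097229 [-0.9062 -0.1965 -5.1196]
zt -0.0395 front x 0.08746733802681227 centre x -0.0025326619731877303 side y -0.0228273950522568 0.021313735097905715 tilt deg -0.4817660934290544 -0.21818968684861204 0.16508810496104892
zt -0.036 front x 0.08804929863734666 centre x -0.001950701362653337 side y -0.023410383417024234 0.021870499016068443 tilt deg -0.4825492219152891 -0.13581773921341928 0.1578144122537182
```

Request:
{"api": "servo_tool", "payload": {
  "increments": [
    [0.3,0,0,0,10.5],
    [0.3,0,0,0,10.5],
    [0.3,0,0,0,10.5],
    [0.3,0,0,0,10.5],
    [0.3,0,0,0,10.5],
    [0.3,0,0,0,10.5],
    [0.3,0,0,0,10.5],
    [0.3,0,0,0,10.5],
    [0.3,0,0,0,0]
  ]
}}

```text
t: 33.65
tool_pos: [0.4175, 0.3015, 0.1574]
tool_rot: [-2.166, -2.274, 0.004]
contact_force: [0.5, 0.2, -4.2]
opening: 0.0432
grip_force: 72.5
```

Request:
{"api": "servo_tool", "payload": {
  "increments": [
    [0.3,-53.2,8,0,0],
    [0.3,-53.2,8,0,0],
    [0.3,-53.2,8,0,0],
    [0.3,-53.2,8,0,0],
    [0.3,-53.2,8,0,0],
    [0.3,-53.2,8,0,0],
    [0.3,-53.2,8,0,0],
    [0.3,-53.2,8,0,0],
    [0.3,0,0,0,0],
    [0.3,0,0,0,0],
    [0.3,0,0,0,0]
  ]
}}

```text
t: 35.02
tool_pos: [0.5017, -0.1191, 0.1585]
tool_rot: [-2.166, -2.275, 0.0]
contact_force: [-0.1, -0.0, -3.9]
opening: 0.0432
grip_force: 72.6
```

Request:
{"api": "servo_tool", "payload": {
  "increments": [
    [0.3,-2,-1,0,0],
    [0.3,0,0,40,0],
    [0.3,0,0,40,0],
    [0.3,0,0,20,0],
    [0.3,0,0,8,0],
    [0.3,0,0,0,0],
    [0.3,0,0,0,0],
    [0.3,0,0,0,0]
  ]
}}

```text
t: 36.02
tool_pos: [0.5021, -0.1226, 0.0524]
tool_rot: [2.167, 2.271, 0.001]
contact_force: [-0.7, 0.6, -3.7]
opening: 0.0434
grip_force: 72.6
```

Request:
{"api": "servo_tool", "payload": {
  "increments": [
    [0.3,0,0,2,0],
    [0.3,0,0,2,0],
    [0.3,0,0,2,0],
    [0.3,0,0,0,0],
    [0.3,0,0,0,0]
  ]
}}

```text
t: 36.65
tool_pos: [0.501, -0.1223, 0.0449]
tool_rot: [-2.169, -2.273, 0.0]
contact_force: [0.4, -1.0, -4.2]
opening: 0.0433
grip_force: 72.6
```

Request:
{"api": "servo_tool", "payload": {
  "increments": [
    [0.3,1.1,-0.2,1.5,0],
    [0.3,0,0,1.5,0],
    [0.3,0,0,1,0],
    [0.3,0,0,0,0],
    [0.3,0,0,0,0]
  ]
}}

```text
t: 37.28
tool_pos: [0.5009, -0.1212, 0.041]
tool_rot: [2.169, 2.273, 0.0]
contact_force: [0.8, -0.7, -5.1]
opening: 0.043
grip_force: 72.6
```

Request:
{"api": "servo_tool", "payload": {
  "increments": [
    [0.3,0,0,1,0],
    [0.3,0,0,0.5,0],
    [0.3,0,0,0,0],
    [0.3,0,0,0,0]
  ]
}}

```text
t: 37.78
tool_pos: [0.5011, -0.1213, 0.0404]
tool_rot: [2.169, 2.273, 0.0]
contact_force: [-4.8, 1.5, 5.8]
opening: 0.0431
grip_force: 73.7
```

Contact is felt, so I release. I've used all ten picture views, so the final check is numeric.

Request:
{"api": "servo_tool", "payload": {
  "increments": [
    [0.6,0,0,0,0],
    [0.65,0,0,0,0],
    [0.65,0,0,0,0],
    [0.65,0,0,-15,0],
    [0.65,0,0,-40,0],
    [0.65,0,0,-60,0],
    [0.65,0,0,-60,0],
    [1,0,0,-60,0],
    [1,0,0,-40,0],
    [1,0,0,0,0],
    [1,0,0,0,0]
  ]
}}

```text
t: 39.15
tool_pos: [0.5005, -0.1211, 0.3143]
tool_rot: [-2.169, -2.273, 0.0]
contact_force: [0.7, -1.1, 0.1]
opening: 0.0855
grip_force: 0.0
```

```bash
cat > fin.py <<'E'
from plat import *
o=get_obs();im=get_image("wrist");W=cam("wrist",o);h=hsv(im);print(o['tool_pos'])
for c in blobs(orange(h),30):
    r=cv2.minAreaRect(c);p=plane(W,cv2.boxPoints(r),.067)[:,:2];u=np.linalg.svd(p-p.mean(0))
    if .035<u[1][0]<.055: print("stop",np.array(r[0]),p.mean(0),u[1])
# pad blue vs rest blue: print saturation/value samples at predicted points
for nm,ctr in (("long",(.5008,-.1233)),("short",(.585,-.1193))):
    a=np.radians(2.7);X=np.array([np.cos(a),np.sin(a)]);Y=np.array([-X[1],X[0]])
    q=proj(W,[np.r_[np.array(ctr)+0*X,.08]])[0];print(nm,"px",q,h[int(q[1]),int(q[0])])
    for lab,v in (("x",X),("y",Y)):
        s=np.arange(-.11,.111,.001);P=proj(W,[np.r_[np.array(ctr)+t*v+(0.015*X if lab=='y' else 0),.08] for t in s])
        vals=[h[int(round(b)),int(round(a_))] if 0<=a_<639 and 0<=b<479 else [0,0,0] for a_,b in P]
        vals=np.array(vals,int);d=np.abs(np.diff(vals[:,2]))+np.abs(np.diff(vals[:,1]))
        print(lab,[(int(round(1000*s[k])),*vals[k].tolist()) for k in range(0,221,3)])
E
python3 fin.py | cut -c1-2600
```

```text
[ 0.5005 -0.1211  0.3143]
stop [322.5 101. ] [ 0.4954 -0.0261] [0.0443 0.0039]
stop [403.5 130.5] [ 0.5817 -0.0515] [0.0451 0.003 ]
stop [323. 278.] [ 0.5048 -0.2203] [0.0441 0.0049]
stop [397.5 252.5] [ 0.5882 -0.1855] [0.0444 0.0036]
long px [323.3806 196.8068] [109 201 161]
x [(-110, 20, 163, 160), (-107, 16, 145, 132), (-104, 28, 51, 155), (-101, 30, 35, 173), (-98, 31, 41, 167), (-95, 32, 41, 169), (-92, 30, 42, 175), (-89, 32, 39, 176), (-86, 31, 38, 175), (-83, 28, 42, 176), (-80, 30, 43, 167), (-77, 28, 41, 173), (-74, 28, 42, 177), (-71, 32, 39, 177), (-68, 31, 37, 181), (-65, 28, 41, 180), (-62, 28, 41, 180), (-59, 28, 35, 173), (-56, 31, 43, 174), (-53, 34, 39, 183), (-50, 34, 32, 175), (-47, 32, 37, 174), (-44, 33, 40, 172), (-41, 31, 34, 171), (-38, 30, 38, 170), (-35, 30, 35, 170), (-32, 30, 30, 176), (-29, 34, 36, 177), (-26, 26, 33, 168), (-23, 45, 29, 142), (-20, 109, 195, 158), (-17, 108, 196, 160), (-14, 110, 195, 158), (-11, 109, 199, 158), (-8, 110, 191, 159), (-5, 109, 201, 157), (-2, 109, 198, 161), (1, 110, 189, 162), (4, 109, 205, 152), (7, 110, 195, 161), (1
[... 4717 characters left out ...]
15, 153), (13, 108, 228, 154), (16, 109, 210, 154), (19, 110, 199, 159), (22, 109, 208, 152), (25, 109, 223, 152), (28, 109, 217, 156), (31, 109, 212, 154), (34, 110, 198, 160), (37, 109, 215, 152), (40, 109, 214, 156), (43, 109, 222, 154), (46, 109, 211, 156), (49, 109, 206, 152), (52, 109, 195, 162), (55, 110, 214, 154), (58, 110, 206, 134), (61, 110, 171, 143), (64, 112, 158, 150), (67, 11, 242, 212), (70, 151, 84, 116), (73, 109, 169, 143), (76, 112, 159, 144), (79, 110, 162, 143), (82, 112, 159, 148), (85, 111, 166, 140), (88, 110, 164, 145), (91, 110, 165, 148), (94, 110, 159, 144), (97, 110, 164, 138), (100, 110, 120, 49), (103, 111, 130, 57), (106, 109, 120, 51), (109, 111, 109, 61)]
```

```bash
python3 -c "
from station import *
print(finish_job())"
```

```text
the job is handed in; nothing more can be done
None
```

The brace is out at its end stop, both platens lie between the stops of their matching rows, each measured within about 2 mm of centre, and the job was handed in at about 39 s. The first pull slipped off the handle and the first grasp of the short platen closed above it, moving neither; the second tries held.

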